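Gauge the bore of a bearing housing with a telescoping gauge

TASK

Measure the bearing seat in the bore of the housing with the telescoping gauge: take the gauge from its stand, lower it into the bore until its foot stands on the shoulder inside (how deep that lies has to be felt), and with the foot pressed on the shoulder turn the lock knob anticlockwise so that the plungers spring out to the wall. Still pressing, turn the knob clockwise until the plungers are locked, then lift the gauge straight out and lower it gently back into its stand with the size kept. Never force the gauge against the housing or the stand (stay below 25 N) and leave the other things on the table alone.

Things in the scene. Friction and masses are not known exactly. Their poses are not given: they have to be found in the camera images.
- knob_grip (a point): Telescoping bore gauge, bare steel, loose, 0.22 kg, 130 mm tall, upright (z up) in the stand's ring. This point: centre of the round knurled lock knob at its top, 22 mm across, 26 mm tall, white index line on its top face; axes of the gauge. Carry the gauge by the knob. Under the knob a rod 15 mm across. Collar underside 66 mm, plungers' axis 102 mm, underside of the foot 118 mm below this point
- gauge_seat (a point): underside of the gauge's collar (67 mm across), on the axis; rests on the stand's ring. From here down: pilot 42 mm across, 24 mm long, its lowest 3.5 mm tapering to 37 mm; cross tube with the plungers, axis 36 mm down; sprung foot, a disc 38 mm across with three rubber buttons, underside 52 mm down, which gives 1 mm at 12 N, at most 3 mm
- tip_a (a point): outer tip of the plunger that slides to the gauge's +x, 36 mm below gauge_seat. Plungers are 9 mm thick with ball ends, pushed outward by springs of about 3 N each; a tip stands 18 mm from the gauge's axis fully in (span tip to tip 36 mm), 27 mm fully out (span 54 mm). At the start they are locked nearly fully in
- tip_b (a point): outer tip of the opposite plunger, to the gauge's -x
- lock_knob (a joint): angle of the lock knob against the gauge, rad: 0 locked as found, positive anticlockwise seen from above = looser, range -0.4 to 1.4. Grips the plungers below about 0.6, firmly below 0.1; above 0.7 they are free. Turning takes 0.08 to 0.17 N m; the gauge turns along with the knob unless its foot is pressed on the shoulder: 5 N is too little, 10 to 15 N is enough
- bore_mouth (a point): Flanged cast bearing housing, fixed, grey, bare steel top face and bore, hub 69 mm across on a plate 104 mm square. This point: centre of the bore's mouth in the flat top face, 72 mm above the table; z up. Bore upright, 44 mm across (1 mm to spare round the gauge's pilot). The shoulder in it, a fixed ring with a 21 mm hole, lies 36 to 50 mm below the mouth: each time different, not measured
- housing: the housing with its plate; origin at the table under the bore's axis
- stand_seat (a point): Gauge stand, fixed: round foot 92 mm across, three posts and an aluminium ring 82 mm across with a 50 mm hole, in which the gauge hangs by its collar. This point: centre of the ring's flat top face, 75 mm above the table
- stand: the stand; origin at the table under the ring's centre
- gauge: the gauge; origin at gauge_seat
- old_bush_mid (a point): bystander: loose brass bush 43 mm across, 36 mm tall, upright; its centre
- notebook: bystander: dark notebook 92 x 138 x 11 mm, lying
- lime_bottle: bystander: white bottle with lime cap, 43 mm across, 109 mm tall
- tweezers: bystander: steel tweezers 115 mm long, lying
Not all that is in view belongs to the job. Leave any brown or yellow look-alike of the gauge alone.

How it is judged:
By the outcome, as a careful person would: the job done as asked, in the order asked, and still so for the second after the job is handed in, with the robot touching nothing.
It also fails if it takes over 54 s, if anything falls off the work surface, if the arm or the gripper's body presses on something with over 40 N, if the wrist force passes 120 N, or if a joint passes its speed limit or range.

ROBOT

A 6-joint arm with a two-finger parallel gripper is mounted at the origin on the work surface; the furniture and walls round the work are solid. World frame = base frame: x ahead of the robot, y to its left, z up, the work surface at z = 0. Lengths are in m, angles in rad, forces in N, time in s.
With the tool pointing down it reaches from about 0.325 to 0.75 m from the base axis. Payload 7.6 kg.
Tool frame: the origin (TCP) lies between the finger pads; the fingertips stand 25 mm ahead of it and the grasp point (between the pads) lies 6 mm ahead of it; z points along the fingers, y is the line along which they close (so a half turn about z gives the same grasp; the last joint's range is limited). The gripper opens to 85 mm and grips with 20 to 120 N. Pads are 22 mm wide; open, the fingers measure 114 mm over their backs; the gripper's body (76 mm by 85 mm) begins 54 mm behind the grasp point. The pads swing forward as they close: fully open they stand 13 mm farther back than shut.
Start: joints at [1.207, 0.052, 1.401, -0, 1.689, -0.07], TCP at [0.152, 0.503, 0.256] pointing down, gripper open.
Joint ranges: [-2.9, 2.9], [-0.91, 2.17], [0.12, 2.37], [-1.06, 4.2], [0.26, 2.73], [-2.93, 2.93]. Speed limits (rad/s): [2.57, 2.57, 3.01, 3.14, 3.14, 3.14].

INTERFACE

Orientations are given as a rotation vector (axis times angle).
In Python, from rig import ctrl, imaging, ticket gives the robot as it stands.
- The arm moves only by the shell command python3 -m pendant 'ROWS' [FORCE]. ROWS is JSON, a list that holds one entry, the list of rows, each a list of 7 numbers: the shift along the tool's x, y, z in m, then the turn, a rotation vector about the tool's x, y, z in degrees, then the closure, from 0 (fully open) to 1 (shut). In form: [[[dx, dy, dz, wx, wy, wz, jaw], ...]]. A call has 1 to 10 rows; each row is the pose to reach, as a shift and turn from the pose commanded when the call began, along the tool's axes at that moment; what a row does not reach only later rows make up. A row lasts 1/10 s, in which the tool goes at most 50 mm and 8.59 degrees, less where a joint would pass 70% of its speed; a pose out of reach is approached as far as the arm can. A call with a gripper value outside its range is refused whole. The fingers move at their own pace and stop on an object; FORCE is the grip in N (left out, the last holds). Time passes only in rows, so rows that repeat a pose let the fingers close. It gives the time, the measured TCP pose, the force, the opening and the grip force at its end, in the units of the state.
- ctrl.observe(): the state, without advancing time (a new reading comes with each control period).
- imaging.snapshot(name): name is "scene" or "top" or "wrist"; returns the picture (420x560x3 uint8, red, green, blue); there is no depth.
- imaging.calibration(name): a dict with "vertical_fov" (degrees; the focal length in pixels is half the picture's height over the tangent of half this angle, whatever the lens; pixels are square), "cx", "cy" (the principal point, pixels), "k1" (the pictures are not rectified: a ray, as slopes to the right and down, at radius r is drawn at 1 + k1 r^2 times it, then the intrinsics apply), "eye" and "rotation" of the camera in the world; the wrist camera has in their place "T_tool_cam" (4x4, takes a point from camera to tool coordinates, whose origin is the TCP and whose axes are the flange's). Camera axes: x right, y down, z forward; pixel columns grow to the right and rows downward; lengths in m; the calibration is good to about 2 mm. A picture is of the moment at which its call begins: read the wrist's pose just before it. calibration takes no time and is no camera call.
- ticket.hand_in(): hands the job in; it is judged then, once.
Trained networks look in the newest picture that a camera, given by its name, has taken for a name from the list of things; names that differ only in an ending like _2 or _b are one class to them, and where a whole thing is asked for, a point or a joint stands for the part that bears it (a point fixed in the world has none). Each returns a list of dicts, best first, with "p" (0 to 1); they miss things now and then, are a little off and sometimes report something else, mostly with a low value. They report only what shows in the picture. A call takes as long as a camera call. They do not tell look-alikes from the thing itself.
- imaging.cut_out(query, camera): "mask" (420x560 bool, what is visible of it) and "rect" ([left, top, right, bottom] in pixels, round what is visible of it).
The state is a dict: "time": time; "joint_pos": joint angles; "qvel": joint speeds; "tau": joint torques, N m; "position": TCP position; "tcp_rot": TCP orientation; "contact_force": force on the tool from outside, world axes, zero at the start; "wrist_torque": the same for the moment, N m; "width": finger opening in m; "finger_force": force on a finger pad.
Only numpy, scipy, OpenCV 4.12 (cv2) and the standard library are available. Lean on these libraries where they do the work, as an engineer would, in place of code of your own. Each camera call takes 0.05 s, during which the arm holds its last target. There are 200 camera calls.

## Working session

There is one attempt and no reset: what is moved stays moved. The work goes in short steps, Python scripts to look and compute and a shell command to move; the robot and the scene stay as the last step left them, time stands still between calls to the robot, and variables do not carry over. Pictures are saved under pics/ and viewed, at most 13 in all, crops included, and the job is handed in when it is done.

```bash
ls; mkdir -p pics
cat > h.py <<'E'
import numpy as np, cv2
from scipy.spatial.transform import Rotation as R
from rig import ctrl, imaging, ticket
def cam(n, st=None):
    c=imaging.calibration(n); f=210/np.tan(np.radians(c["vertical_fov"])/2)
    if n=="wrist":
        T=np.array(c["T_tool_cam"]); Rt=R.from_rotvec(st["tcp_rot"]).as_matrix()
        return c,f,np.array(st["position"])+Rt@T[:3,3],Rt@T[:3,:3]
    return c,f,np.array(c["eye"]),np.array(c["rotation"])
def ray(n,px,z,st=None):
    """world point at height z seen at pixel"""
    c,f,e,Rm=cam(n,st); K=np.array([[f,0,c["cx"]],[0,f,c["cy"]],[0,0,1.]])
    d=(np.array(px,float)-[c["cx"],c["cy"]])/f; s=d.copy()
    for _ in range(20): s=d/(1+c["k1"]*(s@s))
    v=Rm@np.array([s[0],s[1],1]); return e+v*(z-e[2])/v[2]
def proj(n,P,st=None):
    c,f,e,Rm=cam(n,st); q=Rm.T@(np.array(P)-e); s=q[:2]/q[2]
    return s*(1+c["k1"]*(s@s))*f+[c["cx"],c["cy"]]
def snap(n,name=None):
    st=ctrl.observe(); im=imaging.snapshot(n)
    if name: cv2.imwrite("pics/"+name,cv2.cvtColor(im,cv2.COLOR_RGB2BGR))
    return st,im
E
python3 - <<'E'
from h import *
for n in("scene","top"):
    c=imaging.calibration(n); print(n,c)
a=[snap(n)[1] for n in("top","scene")]
for n in ("top","scene"):
    for q in("knob_grip","gauge","housing","stand"):
        for r in imaging.cut_out(q,n)[:4]: print(n,q,round(r["p"],2),r["rect"])
cv2.imwrite("pics/a.png",cv2.cvtColor(a[0],cv2.COLOR_RGB2BGR))
cv2.imwrite("pics/b.png",cv2.cvtColor(a[1],cv2.COLOR_RGB2BGR))
print(imaging.calibration("wrist"),ctrl.observe())
E
```

```text
pics
scene {'vertical_fov': 53.41530598640961, 'cx': 283.4885396404896, 'cy': 214.73523772676745, 'k1': -0.03536620862609198, 'eye': array([-0.06076548, -0.82392803,  0.667852  ]), 'rotation': array([-2.08352467,  0.58156419, -0.35044083])}
top {'vertical_fov': 55.18001920247176, 'cx': 279.25308791240246, 'cy': 211.08029374300799, 'k1': -0.01139032448281715, 'eye': array([ 0.21850857, -0.09339421,  1.23331378]), 'rotation': array([-2.12002181,  2.12556819, -0.17076179])}
top knob_grip 0.87 [195.5, 195.6, 217.7, 217.4]
top knob_grip 0.8 [352.2, 287.7, 376.8, 313.2]
top knob_grip 0.64 [242.7, 197.9, 269.1, 218.4]
top gauge 0.73 [192.5, 196.0, 216.7, 215.1]
top gauge 0.72 [247.0, 197.6, 265.6, 217.4]
top gauge 0.64 [349.8, 286.4, 377.1, 309.0]
top gauge 0.28 [245.2, 193.2, 272.2, 226.6]
top housing 0.66 [301.1, 192.0, 337.2, 227.2]
top stand 0.6 [242.8, 192.6, 271.5, 228.9]
scene knob_grip 0.93 [242.9, 165.0, 262.5, 206.6]
scene knob_grip 0.67 [219.7, 294.8, 254.2, 349.8]
scene knob_grip 0.58 [260.1, 180.0, 284.9, 228.8]
scene gauge 0.85 [241.1, 165.3, 267.9, 206.2]
scene gauge 0.58 [22
[... 570 characters left out ...]
  1.00000000e+00]])} {'time': 0.5, 'joint_pos': array([ 1.20666976e+00,  5.22838645e-02,  1.40077588e+00,  6.04909975e-06,
        1.68860660e+00, -7.02668994e-02]), 'qvel': array([ 0.00017089,  0.00019988, -0.00256135,  0.00138165, -0.00184078,
        0.00153121]), 'tau': array([-6.55524582e-04, -3.81219363e+01, -3.60044503e+01, -1.23260279e-04,
        7.15749920e-04, -7.96632776e-06]), 'position': array([0.1520244 , 0.50250425, 0.25624108]), 'tcp_rot': array([-4.59930346e-01, -3.10772133e+00,  1.10991026e-04]), 'contact_force': array([ 0.6203032 , -0.04041976, -0.33030361]), 'wrist_torque': array([-0.02561102,  0.03234853, -0.00655187]), 'finger_force': 0.0, 'width': 0.08536086882722028}
```

View pics/a.png

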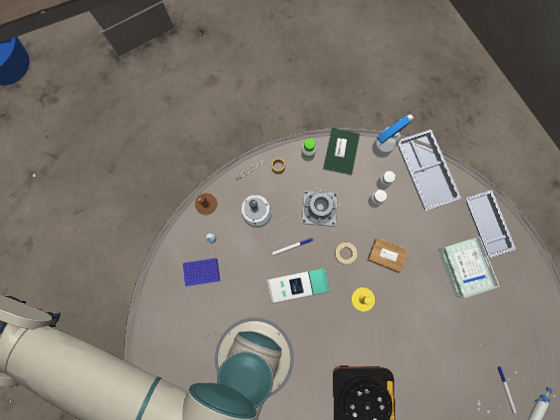

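View pics/b.png

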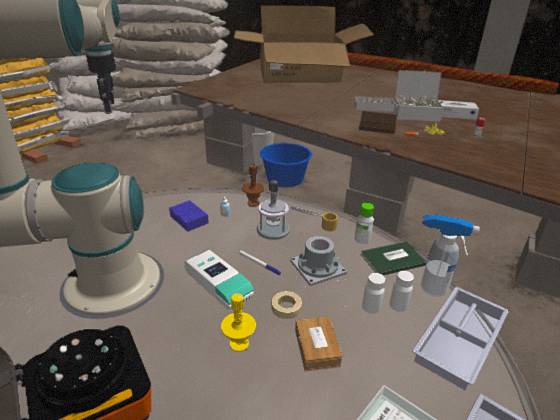

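Top view: brown look-alike at (206,203), yellow one at (363,299), and the steel gauge in its stand at (256,208). I choose the steel one. The housing is at (320,206). In the scene view the steel gauge's knob is at about (274,187).

```bash
sed -i 's/return c,f,np.array(c\["eye"\]),np.array(c\["rotation"\])/return c,f,np.array(c["eye"]),R.from_rotvec(c["rotation"]).as_matrix()/' h.py
python3 - <<'E'
from h import *
t=cv2.imread("pics/a.png"); s=cv2.imread("pics/b.png")
cv2.imwrite("pics/c.png",np.hstack([cv2.resize(t[180:240,230:350],(480,240),interpolation=2),cv2.resize(s[170:290,245:350],None,fx=2,fy=2,interpolation=2)[:240,:]]))
for px,z in (((253.5,203),.154),((256,210.5),.075),((319.5,207),.072)): print("top",ray("top",px,z).round(3))
for px,z in (((274,181),.154),((272,216),.075),((319,243),.072)): print("scene",ray("scene",px,z).round(3))
st=ctrl.observe(); print(R.from_rotvec(st["tcp_rot"]).as_matrix().round(3))
E
```

```text
top [ 0.433 -0.007  0.154]
top [ 0.426 -0.008  0.075]
top [ 0.436 -0.194  0.072]
scene [ 0.437 -0.003  0.154]
scene [ 0.41  -0.04   0.075]
scene [ 0.45  -0.194  0.072]
[[-0.957  0.29  -0.   ]
 [ 0.29   0.957 -0.   ]
 [ 0.    -0.    -1.   ]]
```

View pics/c.png

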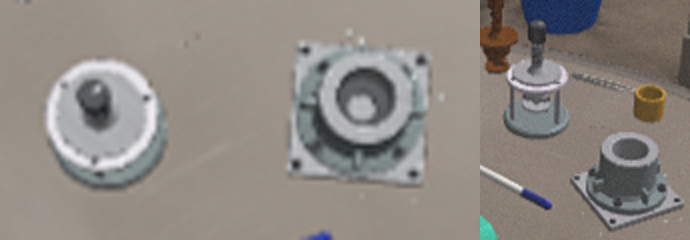

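```bash
python3 -m pendant '[[[-0.2,-0.2,-0.024,0,0,0,0],[-0.2,-0.2,-0.024,0,0,0,0],[-0.2,-0.2,-0.024,0,0,0,0],[-0.3,-0.3,-0.024,0,0,0,0],[-0.4,-0.4,-0.024,0,0,0,0],[-0.414,-0.407,-0.024,0,0,0,0],[-0.414,-0.407,-0.024,0,0,0,0],[-0.414,-0.407,-0.024,0,0,0,0],[-0.414,-0.407,-0.024,0,0,0,0],[-0.414,-0.407,-0.024,0,0,0,0]]]'
```

```text
time: 1.5
position: [0.3915, 0.0621, 0.2788]
tcp_rot: [0.46, 3.106, 0.001]
contact_force: [-0.0, 1.0, 0.8]
width: 0.0855
finger_force: 0.0
```

```bash
python3 -m pendant '[[[-0.03,-0.03,0,0,0,0,0],[-0.05,-0.045,0,0,0,0,0],[-0.055,-0.05,0,0,0,0,0],[-0.055,-0.05,0,0,0,0,0],[-0.055,-0.05,0,0,0,0,0]]]' 80
python3 - <<'E'
from h import *
st,im=snap("wrist","d.png")
for q in("knob_grip","gauge","stand","housing"):
    for r in imaging.cut_out(q,"wrist")[:3]:
        ys,xs=np.nonzero(r["mask"]); print(q,round(r["p"],2),r["rect"],xs.mean().round(1),ys.mean().round(1))
print(st["position"],st["tcp_rot"],proj("wrist",[.433,-.006,.154],st))
E
```

```text
time: 2.0
position: [0.4288, 0.0012, 0.2784]
tcp_rot: [-0.458, -3.108, -0.001]
contact_force: [-0.2, 0.5, -0.1]
width: 0.0852
finger_force: 0.0
knob_grip 0.69 [246.2, 163.1, 312.9, 231.2] 279.4 196.4
knob_grip 0.6 [387.0, 138.2, 469.1, 199.0] 424.3 168.7
gauge 0.91 [243.9, 158.7, 314.5, 235.2] 279.2 196.2
gauge 0.84 [390.5, 136.3, 467.5, 199.5] 424.3 168.5
stand 0.57 [240.0, 143.3, 320.5, 233.5] 279.5 177.5
housing 0.75 [78.2, 187.6, 186.8, 285.1] 132.4 237.0
housing 0.23 [185.8, 326.4, 227.9, 385.8] 205.1 353.8
[0.42879914 0.00116139 0.27839355] [-4.58499471e-01 -3.10782982e+00 -6.71556846e-04] [274.61238143 220.88103852]
```

View pics/d.png

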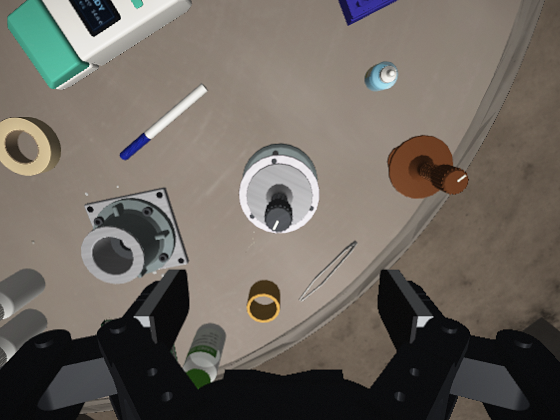

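The steel knob is at about (278,219) on the ring at (279,193). The brown one is at (455,180). The bore mouth is at about (113,255). A close crop will fix the centres.

Run:
```python
from h import *
d=cv2.imread("pics/d.png")
cv2.imwrite("pics/e.png",np.hstack([cv2.resize(d[140:240,230:330],(400,400),interpolation=2),cv2.resize(d[205:305,65:165],(400,400),interpolation=2)]))
```

```text
(no output)
```

View pics/e.png

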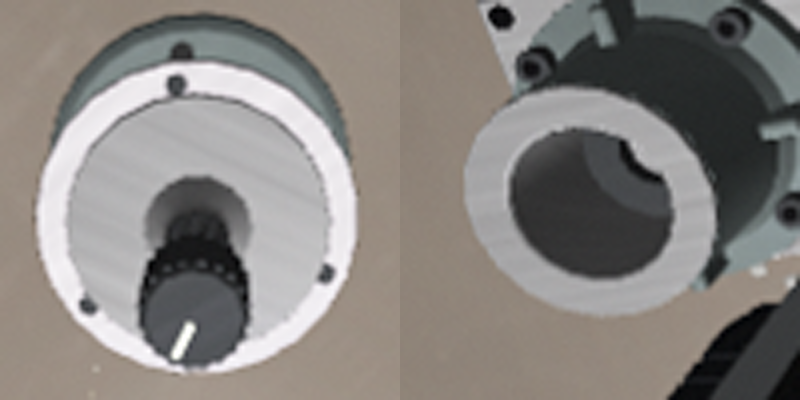

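Run:
```python
from h import *
st=ctrl.observe(); p=st["position"]; M=R.from_rotvec(st["tcp_rot"]).as_matrix()
for n,px,z in(("knob",(278,219.5),.154),("ring",(279.2,193.9),.075),("mouth",(112.8,255.6),.072)):
    w=ray("wrist",px,z,st); print(n,w.round(4),"tool",(M.T@(w-p)).round(4))
```

```text
knob [ 0.4329 -0.0033  0.154 ] tool [-0.005  -0.003   0.1245]
ring [ 0.4319 -0.0029  0.075 ] tool [-0.0039 -0.003   0.2035]
mouth [ 0.4464 -0.1967  0.072 ] tool [-0.0737 -0.1843  0.2065]
```

```bash
python3 -m pendant '[[[-0.0045,-0.003,0.03,0,0,0,0.3],[-0.0045,-0.003,0.07,0,0,0,0.3],[-0.0045,-0.003,0.11,0,0,0,0.3],[-0.0045,-0.003,0.131,0,0,0,0.4],[-0.0045,-0.003,0.131,0,0,0,0.5],[-0.0045,-0.003,0.131,0,0,0,0.6],[-0.0045,-0.003,0.131,0,0,0,1],[-0.0045,-0.003,0.131,0,0,0,1],[-0.0045,-0.003,0.131,0,0,0,1],[-0.0045,-0.003,0.131,0,0,0,1]]]' 80
```

```text
time: 3.25
position: [0.4336, -0.004, 0.1494]
tcp_rot: [0.459, 3.104, 0.0]
contact_force: [-1.4, -0.7, 7.2]
width: 0.0202
finger_force: 78.2
```

```bash
python3 -m pendant '[[[0,0,-0.01,0,0,0,1],[0,0,-0.025,0,0,0,1],[0,0,-0.045,0,0,0,1],[0,0,-0.07,0,0,0,1],[0,0,-0.09,0,0,0,1],[0,0,-0.095,0,0,0,1],[0,0,-0.095,0,0,0,1]]]'
python3 - <<'E'
from h import *
st=ctrl.observe();p=st["position"]; M=R.from_rotvec(st["tcp_rot"]).as_matrix();print(p,M.round(4),st["contact_force"],st["wrist_torque"],st["joint_pos"])
print((M.T@(np.array([.4464,-.1967,p[2]])-p)).round(4))
E
```

```text
time: 3.95
position: [0.4328, -0.0038, 0.2428]
tcp_rot: [0.46, 3.107, 0.0]
contact_force: [0.7, 0.2, -2.9]
width: 0.0199
finger_force: 78.4
[ 0.43277599 -0.00380911  0.24282682] [[-9.572e-01  2.896e-01  1.300e-03]
 [ 2.896e-01  9.572e-01  1.000e-04]
 [-1.200e-03  4.000e-04 -1.000e+00]] [ 0.69870926  0.22067702 -2.85609236] [ 0.01692261 -0.0311017  -0.01992487] [-9.42697944e-02 -2.10586913e-01  1.67572755e+00  1.77631117e-04
  1.67521182e+00 -1.37127804e+00]
[-0.0689 -0.1807  0.    ]
```

```bash
python3 -m pendant '[[[-0.03,-0.04,0,0,0,0,1],[-0.06,-0.08,0,0,0,0,1],[-0.069,-0.09,0,0,0,0,1],[-0.069,-0.09,0,0,0,0,1],[-0.069,-0.09,0,0,0,0,1],[-0.069,-0.09,0,0,0,0,1]]]'
python3 - <<'E'
from h import *
st,d=snap("wrist","f.png"); st2,t=snap("top","t2.png")
d=cv2.imread("pics/f.png"); p=st["position"];M=R.from_rotvec(st["tcp_rot"]).as_matrix();print(p,st["tcp_rot"])
print(proj("wrist",[.4464,-.1967,.072],st), proj("wrist",p+M@[0,0,.066+.006],st))
E
```

```text
time: 4.55
position: [0.4722, -0.1089, 0.2419]
tcp_rot: [-0.458, -3.107, -0.001]
contact_force: [-0.8, 0.3, -2.4]
width: 0.02
finger_force: 79.4
[ 0.47223488 -0.10887043  0.2418584 ] [-4.57714150e-01 -3.10716609e+00 -9.26998787e-04]
[181.67202898 199.41030857] [281.57262181 238.44033522]
```

View pics/f.png

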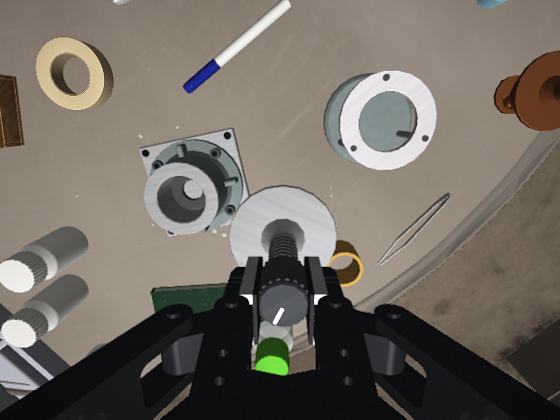

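Mouth at (181,199) is clear and matches the prediction of (182,199). The collar is at about (283,235) and the empty ring at (389,119). I'll fit the circles to compare collar and bore in the same picture.

```bash
cat >> h.py <<'E'
from scipy.optimize import minimize
def circ(im,n,c0,r,st,fz=False,arc=(0,360)):
    """fit a horizontal circle of radius r to image edges; returns centre, mean gradient"""
    g=cv2.GaussianBlur(im.astype(np.float32).mean(2),(0,0),1.0)
    m=np.hypot(cv2.Sobel(g,5,1,0),cv2.Sobel(g,5,0,1))
    a=np.radians(np.arange(arc[0],arc[1],4)); ring=np.c_[np.cos(a),np.sin(a),0*a]*r
    def cost(v,k=0):
        P=np.array([v[0],v[1],v[2] if fz else c0[2]])+ring
        q=np.array([proj(n,x,st) for x in P],np.float32)
        return -cv2.remap(m,q[:,:1],q[:,1:],1).clip(0,80).mean()
    best=min(([c0[0]+i*.001,c0[1]+j*.001,c0[2]] for i in range(-4,5) for j in range(-4,5)),key=cost)
    s=minimize(cost,best,method="Nelder-Mead",options=dict(initial_simplex=np.array([best]+[np.add(best,e) for e in np.eye(3)*.001])))
    return s.x,-s.fun
E
python3 - <<'E'
from h import *
st=ctrl.observe(); im=cv2.imread("pics/f.png")
p=st["position"];M=R.from_rotvec(st["tcp_rot"]).as_matrix()
for n,c,r,fz in(("mouth",[.4464,-.1967,.072],.022,0),("hub",[.4464,-.1967,.072],.0345,0),("hole",[.4319,-.0029,.075],.025,0),("ring",[.4319,-.0029,.075],.041,0)):
    x,s=circ(im,"wrist",c,r,st); print(n,x.round(4),round(s,1),(M.T@(np.r_[x[:2],c[2]]-p)).round(4))
# collar: far (tool +x) half visible: world angles
ax=np.degrees(np.arctan2(M[1,0],M[0,0])); 
for th in(0,.006,.008,.01):
    c=p+M@np.array([0,0,.072-th]); x,s=circ(im,"wrist",c,.0335,st,arc=(ax-75,ax+75)); print("collar",th,round(s,1),(M.T@(np.r_[x[:2],c[2]]-p)).round(4))
d=cv2.imread("pics/d.png")
E
```

```text
Traceback (most recent call last):
  File "h.py", line 33, in circ
    best=min(([c0[0]+i*.001,c0[1]+j*.001,c0[2]] for i in range(-4,5) for j in range(-4,5)),key=cost)
  File "h.py", line 31, in cost
    q=np.array([proj(n,x,st) for x in P],np.float32)
                ~~~~^^^^^^^^
  File "h.py", line 17, in proj
    c,f,e,Rm=cam(n,st); q=Rm.T@(np.array(P)-e); s=q[:2]/q[2]
             ~~~^^^^^^
  File "h.py", line 5, in cam
    c=imaging.calibration(n); f=210/np.tan(np.radians(c["vertical_fov"])/2)
ValueError: time passes only in moves, steps and waits
```

```bash
sed -i 's/^def cam(n, st=None):/import functools\ncal=functools.cache(imaging.calibration)\ndef cam(n, st=None):/; s/c=imaging.calibration(n); f=/c=cal(n); f=/' h.py
cat > m.py <<'E'
from h import *
import sys
def run(f,st):
    im=cv2.imread(f); p=st["position"];M=R.from_rotvec(st["tcp_rot"]).as_matrix()
    for n,c,r in(("mouth",[.4464,-.1967,.072],.022),("hub",[.4464,-.1967,.072],.0345),("hole",[.4319,-.0029,.075],.025),("ring",[.4319,-.0029,.075],.041)):
        x,s=circ(im,"wrist",c,r,st); print(n,x.round(4),round(s,1),(M.T@(np.r_[x[:2],c[2]]-p)).round(4))
    ax=np.degrees(np.arctan2(M[1,0],M[0,0]))
    for th in(0,.006,.008,.01):
        c=p+M@np.array([0,0,.072-th]); x,s=circ(im,"wrist",c,.0335,st,arc=(ax-75,ax+75)); print("collar",th,round(s,1),(M.T@(np.r_[x[:2],c[2]]-p)).round(4))
E
python3 -c "
from m import *
run('pics/f.png',ctrl.observe())"
```

```text
mouth [ 0.4474 -0.1986  0.0723] 75.6 [-0.0019 -0.0931  0.1703]
hub [ 0.4462 -0.1973  0.0723] 76.3 [-0.0003 -0.0922  0.1703]
hole [ 0.4329 -0.0049  0.075 ] 80.0 [0.0678 0.0882 0.1673]
ring [ 0.4329 -0.0039  0.075 ] 80.0 [0.0681 0.0892 0.1673]
collar 0 79.1 [-0.0007  0.0009  0.072 ]
collar 0.006 77.8 [ 0.0008 -0.0012  0.066 ]
collar 0.008 78.1 [ 0.0015 -0.0011  0.064 ]
collar 0.01 78.4 [ 0.0021 -0.0008  0.062 ]
```

```bash
sed -i 's/clip(0,80)/clip(0,400)/' h.py; python3 -c "
from m import *
run('pics/f.png',ctrl.observe())"
```

```text
mouth [ 0.4468 -0.1978  0.0721] 234.0 [-0.0011 -0.0925  0.1703]
hub [ 0.4467 -0.1984  0.0719] 173.8 [-0.0011 -0.0931  0.1703]
hole [ 0.4336 -0.0042  0.0753] 279.8 [0.0673 0.0891 0.1673]
ring [ 0.4337 -0.004   0.0757] 223.4 [0.0673 0.0893 0.1673]
collar 0 174.0 [-0.0007  0.0006  0.072 ]
collar 0.006 159.1 [ 0.0007 -0.0002  0.066 ]
collar 0.008 155.6 [ 0.0011 -0.0002  0.064 ]
collar 0.01 150.8 [ 0.0016 -0.0006  0.062 ]
```

```bash
python3 -m pendant '[[[-0.001,-0.045,0,0,0,0,1],[-0.001,-0.085,0,0,0,0,1],[-0.001,-0.093,0.01,0,0,0,1],[-0.001,-0.093,0.03,0,0,0,1],[-0.001,-0.093,0.037,0,0,0,1],[-0.001,-0.093,0.037,0,0,0,1],[-0.001,-0.093,0.037,0,0,0,1]]]'
python3 - <<'E'
from h import *
st,d=snap("wrist","g.png")
p=st["position"];M=R.from_rotvec(st["tcp_rot"]).as_matrix();print((M.T@(np.array([.4468,-.1979,p[2]])-p)).round(4),M[:,2].round(4))
E
```

```text
time: 5.35
position: [0.447, -0.1987, 0.206]
tcp_rot: [0.458, 3.107, -0.0]
contact_force: [0.1, 0.2, -2.9]
width: 0.0197
finger_force: 79.8
[ 0.0004  0.0007 -0.    ] [ 7.e-04 -2.e-04 -1.e+00]
```

```bash
python3 -m pendant '[[[0.0003,0.0006,0.003,0,0,0,1],[0.0003,0.0006,0.006,0,0,0,1],[0.0003,0.0006,0.010,0,0,0,1],[0.0003,0.0006,0.014,0,0,0,1],[0.0003,0.0006,0.018,0,0,0,1],[0.0003,0.0006,0.022,0,0,0,1],[0.0003,0.0006,0.026,0,0,0,1],[0.0003,0.0006,0.028,0,0,0,1]]]'
```

```text
time: 6.2
position: [0.4464, -0.1986, 0.1767]
tcp_rot: [-0.46, -3.107, -0.0]
contact_force: [0.2, 0.4, -2.5]
width: 0.0198
finger_force: 79.8
```

```bash
python3 -m pendant '[[[0,0,0.002,0,0,0,1],[0,0,0.004,0,0,0,1],[0,0,0.006,0,0,0,1],[0,0,0.008,0,0,0,1],[0,0,0.009,0,0,0,1],[0,0,0.009,0,0,0,1]]]'
```

```text
time: 6.8
position: [0.4465, -0.1986, 0.1682]
tcp_rot: [-0.46, -3.108, -0.0]
contact_force: [-0.8, -0.1, -2.4]
width: 0.0202
finger_force: 79.8
```

```bash
python3 -m pendant '[[[0,0,0.001,0,0,0,1],[0,0,0.002,0,0,0,1],[0,0,0.003,0,0,0,1],[0,0,0.004,0,0,0,1],[0,0,0.004,0,0,0,1]]]'
```

```text
time: 7.3
position: [0.4464, -0.1986, 0.1641]
tcp_rot: [-0.46, -3.107, -0.0]
contact_force: [-0.1, -0.0, -2.3]
width: 0.0195
finger_force: 79.8
```

```bash
python3 -m pendant '[[[0,0.0003,0.001,0,0,0,1],[0,0.0003,0.0015,0,0,0,1],[0,0.0003,0.002,0,0,0,1],[0,0.0003,0.002,0,0,0,1]]]'; python3 -m pendant '[[[0,0,0.0005,0,0,0,1],[0,0,0.001,0,0,0,1],[0,0,0.001,0,0,0,1]]]'
```

```text
time: 7.7
position: [0.4466, -0.1983, 0.1622]
tcp_rot: [-0.46, -3.108, -0.0]
contact_force: [0.7, 0.9, -1.5]
width: 0.02
finger_force: 79.8
time: 8.0
position: [0.4465, -0.1983, 0.1612]
tcp_rot: [-0.46, -3.108, -0.0]
contact_force: [-0.8, -0.5, -2.1]
width: 0.0198
finger_force: 79.8
```

```bash
python3 -m pendant '[[[0,0,0.0005,0,0,0,1],[0,0,0.001,0,0,0,1],[0,0,0.001,0,0,0,1]]]'; python3 -m pendant '[[[0,0,0.0005,0,0,0,1],[0,0,0.001,0,0,0,1],[0,0,0.001,0,0,0,1]]]'
```

```text
time: 8.3
position: [0.4466, -0.1983, 0.1604]
tcp_rot: [0.46, 3.108, 0.0]
contact_force: [-0.1, -0.5, -1.5]
width: 0.0198
finger_force: 79.8
time: 8.6
position: [0.4468, -0.1984, 0.1598]
tcp_rot: [0.46, 3.107, -0.0]
contact_force: [-1.3, 0.3, 1.8]
width: 0.0198
finger_force: 80.1
```

```bash
python3 -m pendant '[[[0,0,0.0003,0,0,0,1],[0,0,0.0005,0,0,0,1],[0,0,0.0005,0,0,0,1]]]'; python3 -m pendant '[[[0,0,0.0003,0,0,0,1],[0,0,0.0005,0,0,0,1],[0,0,0.0005,0,0,0,1]]]'
```

```text
time: 8.9
position: [0.4468, -0.1984, 0.1594]
tcp_rot: [0.46, 3.107, -0.0]
contact_force: [-0.4, -0.4, 4.4]
width: 0.0199
finger_force: 80.5
time: 9.2
position: [0.447, -0.1985, 0.1592]
tcp_rot: [0.46, 3.106, -0.001]
contact_force: [-0.5, 0.4, 5.9]
width: 0.0192
finger_force: 80.7
```

```bash
python3 -m pendant '[[[0,0,0.0004,0,0,0,1],[0,0,0.0008,0,0,0,1],[0,0,0.0012,0,0,0,1],[0,0,0.0012,0,0,0,1],[0,0,0.0012,0,0,0,1]]]'; python3 -c "
from h import *
s=ctrl.observe();print(s['joint_pos'],s['wrist_torque'])"
```

```text
time: 9.7
position: [0.4472, -0.1986, 0.1587]
tcp_rot: [0.46, 3.105, -0.001]
contact_force: [-1.7, 0.7, 10.7]
width: 0.0198
finger_force: 81.1
[-4.93553354e-01  2.97226638e-03  1.64710816e+00  1.86999767e-04
  1.48874903e+00 -1.77051728e+00] [ 0.26702918  0.33380237 -0.00064771]
```

```bash
python3 -m pendant '[[[0,0,0,0,0,-5,1],[0,0,0,0,0,-11,1],[0,0,0,0,0,-17,1],[0,0,0,0,0,-22,1],[0,0,0,0,0,-22,1]]]'; python3 -c "
from h import *
s=ctrl.observe();print(s['joint_pos'][5],s['wrist_torque'])"
```

```text
time: 10.2
position: [0.4471, -0.1985, 0.1587]
tcp_rot: [-0.145, 3.136, -0.001]
contact_force: [-2.0, 1.3, 11.6]
width: 0.0196
finger_force: 81.1
-2.1569486062541214 [0.39623263 0.35848526 0.01847263]
```

```bash
python3 -m pendant '[[[0,0,0,0,0,-6,1],[0,0,0,0,0,-12,1],[0,0,0,0,0,-18,1]]]'; python3 -c "
from h import *
s=ctrl.observe();print(s['joint_pos'][5],s['wrist_torque'],s['contact_force'])"; python3 -m pendant '[[[0,0,0,0,0,-6,1],[0,0,0,0,0,-12,1],[0,0,0,0,0,-17,1]]]'; python3 -c "
from h import *
s=ctrl.observe();print(s['joint_pos'][5],s['wrist_torque'],s['contact_force'])";  python3 -m pendant '[[[0,0,0,0,0,0,1],[0,0,0,0,0,0,1],[0,0,0,0,0,0,1]]]'; python3 -c "
from h import *
s=ctrl.observe();print(s['joint_pos'][5],s['wrist_torque'],s['contact_force']);snap('wrist','k.png')"
```

```text
time: 10.5
position: [0.4471, -0.1984, 0.1587]
tcp_rot: [-0.637, 3.075, -0.001]
contact_force: [-1.7, 2.3, 11.5]
width: 0.0198
finger_force: 81.1
-2.4727706893708365 [ 0.5507763   0.58031468 -0.1207479 ] [-1.71441909  2.30467011 11.53809021]
time: 10.8
position: [0.4469, -0.1984, 0.1587]
tcp_rot: [-1.084, 2.947, -0.001]
contact_force: [-2.8, 0.9, 11.7]
width: 0.0198
finger_force: 81.2
-2.7692424326506933 [ 0.62261328  0.807664   -0.17361306] [-2.82346602  0.89457876 11.73244502]
time: 11.1
position: [0.4469, -0.1984, 0.1587]
tcp_rot: [-1.079, 2.949, -0.001]
contact_force: [-2.3, 2.9, 11.2]
width: 0.0195
finger_force: 81.2
-2.7654788925711458 [0.5094722  0.75711387 0.01507002] [-2.33389712  2.89279404 11.19180961]
```

View pics/k.png

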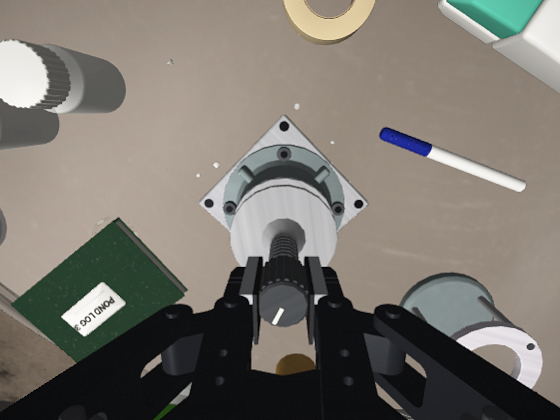

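Knob still has its index line fixed to the gripper, at (278,316), so there is no slip. I'll check from the collar's brushed streaks that the gauge itself did not turn along.

Run:
```python
import cv2,numpy as np
o=[]
for f in("f","k"):
    g=cv2.cvtColor(cv2.imread(f"pics/{f}.png")[180:260,225:345],6); c=cv2.createCLAHE(6,(3,3)).apply(g); o.append(cv2.resize(c,(396,264),interpolation=2))
cv2.imwrite("pics/l.png",np.hstack(o))
```

```text
(no output)
```

View pics/l.png

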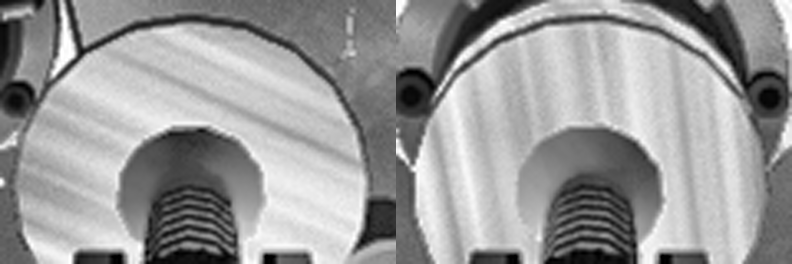

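The streaks turned by about 60° in the gripper's view (from about 20° to about 80°), so the gauge stayed put and only the knob turned. Now I lock.

```bash
python3 -m pendant '[[[0,0,0,0,0,6,1],[0,0,0,0,0,13,1],[0,0,0,0,0,20,1],[0,0,0,0,0,27,1],[0,0,0,0,0,33,1],[0,0,0,0,0,33,1]]]'; python3 -m pendant '[[[0,0,0,0,0,6,1],[0,0,0,0,0,12,1],[0,0,0,0,0,18,1],[0,0,0,0,0,24,1],[0,0,0,0,0,28,1]]]';python3 -c "
from h import *
s=ctrl.observe();print(s['joint_pos'][5],s['wrist_torque'],s['contact_force'])"; python3 -m pendant '[[[0,0,0,0,0,1,1],[0,0,0,0,0,3,1],[0,0,0,0,0,4,1],[0,0,0,0,0,4,1]]]'; python3 -c "
from h import *
s=ctrl.observe();print(s['joint_pos'][5],s['wrist_torque'],s['contact_force']);snap('wrist','n.png')
import cv2,numpy as np
g=cv2.cvtColor(cv2.imread('pics/n.png')[180:340,225:345],6); cv2.imwrite('pics/o.png',cv2.resize(cv2.createCLAHE(6,(3,3)).apply(g),(396,528),interpolation=2))"
```

```text
time: 11.75
position: [0.4471, -0.1986, 0.1587]
tcp_rot: [-0.192, 3.134, -0.002]
contact_force: [-1.5, 0.5, 10.2]
width: 0.0198
finger_force: 81.1
time: 12.25
position: [0.4471, -0.1988, 0.1587]
tcp_rot: [0.573, 3.086, -0.002]
contact_force: [-2.1, -0.1, 10.2]
width: 0.0198
finger_force: 81.0
-1.6971513876410982 [-0.01409013  0.3358791   0.11997869] [-2.08404728 -0.07602409 10.1588163 ]
time: 12.65
position: [0.4471, -0.1988, 0.1587]
tcp_rot: [0.675, 3.066, -0.002]
contact_force: [-2.3, 0.6, 9.4]
width: 0.0198
finger_force: 81.0
-1.6306007419619475 [-0.0189653   0.37713948  0.1386436 ] [-2.28222025  0.57106124  9.35702208]
```

View pics/o.png

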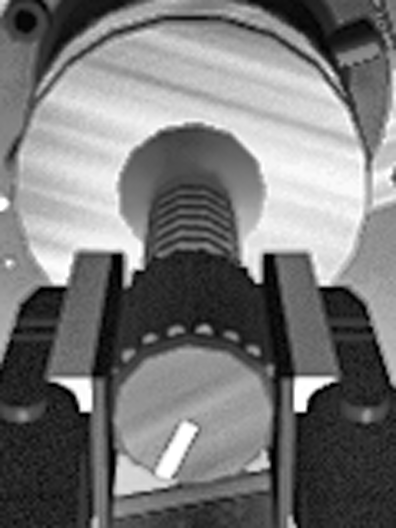

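Streaks are at about 14°, just past the starting angle, so the knob is at about -0.1 rad and the plungers are locked. Lifting.

```bash
python3 -m pendant '[[[0,0,-0.001,0,0,0,1],[0,0,-0.003,0,0,0,1],[0,0,-0.005,0,0,0,1],[0,0,-0.008,0,0,0,1],[0,0,-0.011,0,0,0,1]]]';python3 -m pendant '[[[0,0,-0.004,0,0,0,1],[0,0,-0.008,0,0,0,1],[0,0,-0.013,0,0,0,1],[0,0,-0.018,0,0,0,1],[0,0,-0.024,0,0,0,1],[0,0,-0.03,0,0,0,1],[0,0,-0.04,0,0,0,1],[0,0,-0.06,0,0,0,1],[0,0,-0.08,0,0,0,1],[0,0,-0.08,0,0,0,1]]]'
python3 - <<'E'
from h import *
st=ctrl.observe();p=st["position"];M=R.from_rotvec(st["tcp_rot"]).as_matrix();print(M[:,2].round(4))
print((M.T@(np.array([.4336,-.0042,p[2]])-p)).round(4))
E
```

```text
time: 13.2
position: [0.4462, -0.1981, 0.1672]
tcp_rot: [-0.675, -3.066, -0.001]
contact_force: [0.9, -0.9, -6.1]
width: 0.0199
finger_force: 79.2
time: 14.2
position: [0.4476, -0.1988, 0.2519]
tcp_rot: [0.674, 3.062, -0.003]
contact_force: [-0.4, 0.3, -2.9]
width: 0.0197
finger_force: 79.7
[ 0.0057 -0.0029 -1.    ]
[ 0.0944  0.1708 -0.0006]
```

```bash
python3 -m pendant '[[[0.02,0.036,0,0,0,0,1],[0.043,0.078,0,0,0,0,1],[0.066,0.12,0,0,0,0,1],[0.085,0.154,0,0,0,0,1],[0.0944,0.1708,0,0,0,0,1],[0.0944,0.1708,0,0,0,0,1],[0.0944,0.1708,0,0,0,0,1],[0.0944,0.1708,0,0,0,0,1]]]'
python3 - <<'E'
from h import *
st,_=snap("wrist","q.png");p=st["position"];M=R.from_rotvec(st["tcp_rot"]).as_matrix();print(M[:,2].round(4))
print((M.T@(np.array([.4336,-.0042,p[2]])-p)).round(4))
im=cv2.imread("pics/q.png");ax=np.degrees(np.arctan2(M[1,0],M[0,0]))
x,s=circ(im,"wrist",[.4336,-.0042,.075],.041,st,arc=(ax-60,ax+60));print(x.round(4),s)
x,s=circ(im,"wrist",[.4336,-.0042,.0],.046,st,arc=(ax-60,ax+60));print(x.round(4),s)
E
```

```text
time: 15.0
position: [0.4327, -0.0045, 0.2478]
tcp_rot: [-0.677, -3.067, 0.0]
contact_force: [0.2, -0.9, -3.3]
width: 0.0199
finger_force: 79.9
[-5.e-04 -2.e-04 -1.e+00]
[-0.0007  0.0006 -0.    ]
[ 0.4336 -0.0041  0.0753] 281.1954650878906
[ 0.4329 -0.0035 -0.0014] 162.0198516845703
```

View pics/q.png

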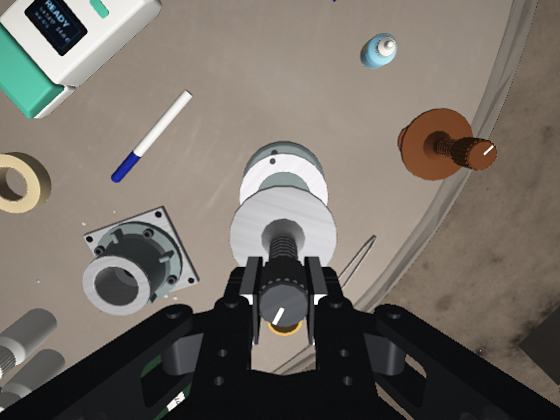

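Gauge hangs over the ring (ring at about (284,182)), aligned within 1 mm. Lowering.

```bash
python3 -m pendant '[[[-0.0007,0.0006,0.01,0,0,0,1],[-0.0007,0.0006,0.025,0,0,0,1],[-0.0007,0.0006,0.04,0,0,0,1],[-0.0007,0.0006,0.052,0,0,0,1],[-0.0007,0.0006,0.064,0,0,0,1],[-0.0007,0.0006,0.074,0,0,0,1],[-0.0007,0.0006,0.083,0,0,0,1],[-0.0007,0.0006,0.089,0,0,0,1],[-0.0007,0.0006,0.092,0,0,0,1],[-0.0007,0.0006,0.093,0,0,0,1]]]';python3 -m pendant '[[[0,0,0.0005,0,0,0,1],[0,0,0.001,0,0,0,1],[0,0,0.0015,0,0,0,1],[0,0,0.002,0,0,0,1],[0,0,0.002,0,0,0,1]]]'
```

```text
time: 16.05
position: [0.4336, -0.0034, 0.155]
tcp_rot: [0.675, 3.068, 0.0]
contact_force: [-0.2, -0.2, -2.3]
width: 0.0198
finger_force: 79.8
time: 16.55
position: [0.4335, -0.0034, 0.1531]
tcp_rot: [0.675, 3.068, 0.0]
contact_force: [-0.1, -0.1, -2.8]
width: 0.0197
finger_force: 79.8
```

```bash
python3 -m pendant '[[[0,0,0.0005,0,0,0,1],[0,0,0.001,0,0,0,1],[0,0,0.0015,0,0,0,1],[0,0,0.0015,0,0,0,1]]]'; python3 -m pendant '[[[0,0,0.0004,0,0,0,1],[0,0,0.0008,0,0,0,1],[0,0,0.0008,0,0,0,1]]]'; python3 -m pendant '[[[0,0,0.0003,0,0,0,1],[0,0,0.0005,0,0,0,1],[0,0,0.0005,0,0,0,1]]]'
```

```text
time: 16.95
position: [0.4335, -0.0034, 0.1515]
tcp_rot: [-0.675, -3.068, -0.0]
contact_force: [0.0, 0.1, -2.6]
width: 0.0197
finger_force: 79.8
time: 17.25
position: [0.4335, -0.0034, 0.1508]
tcp_rot: [-0.675, -3.068, -0.0]
contact_force: [0.0, -0.4, -3.1]
width: 0.0197
finger_force: 79.8
time: 17.55
position: [0.4335, -0.0034, 0.1503]
tcp_rot: [-0.676, -3.068, -0.0]
contact_force: [0.5, 0.2, -1.9]
width: 0.0201
finger_force: 79.8
```

```bash
python3 -m pendant '[[[0,0,0.0003,0,0,0,1],[0,0,0.0005,0,0,0,1],[0,0,0.0005,0,0,0,1]]]'; python3 -m pendant '[[[0,0,0.0003,0,0,0,1],[0,0,0.0004,0,0,0,1],[0,0,0.0004,0,0,0,1]]]'
```

```text
time: 17.85
position: [0.4336, -0.0034, 0.1499]
tcp_rot: [0.675, 3.068, 0.0]
contact_force: [-0.8, -0.7, -2.8]
width: 0.02
finger_force: 79.9
time: 18.15
position: [0.4336, -0.0034, 0.1497]
tcp_rot: [0.675, 3.068, 0.0]
contact_force: [-0.1, 0.1, 0.2]
width: 0.0197
finger_force: 80.0
```

Collar is seated. Releasing gently.

```bash
python3 -m pendant '[[[0,0,0,0,0,0,1],[0,0,0,0,0,0,1]]]' 20; python3 -m pendant '[[[0,0,0,0,0,0,0.68],[0,0,0,0,0,0,0.6],[0,0,0,0,0,0,0.45],[0,0,0,0,0,0,0.3],[0,0,0,0,0,0,0.3],[0,0,0,0,0,0,0.3]]]'
```

```text
time: 18.35
position: [0.4336, -0.0034, 0.1496]
tcp_rot: [0.675, 3.068, 0.0]
contact_force: [-0.2, 0.4, 0.3]
width: 0.0199
finger_force: 80.1
time: 18.95
position: [0.4336, -0.0034, 0.1494]
tcp_rot: [0.675, 3.068, 0.0]
contact_force: [0.3, 0.7, -0.2]
width: 0.0598
finger_force: 0.0
```

```bash
python3 -m pendant '[[[0,0,-0.01,0,0,0,0.3],[0,0,-0.03,0,0,0,0.3],[0,0,-0.06,0,0,0,0.3],[0,0,-0.1,0,0,0,0.3],[0,0,-0.13,0,0,0,0.3],[0,0,-0.13,0,0,0,0.3],[0,0,-0.13,0,0,0,0.3]]]'
python3 - <<'E'
from h import *
st,_=snap("wrist","z.png");im=cv2.imread("pics/z.png")
for n,c,r in(("ring",[.4336,-.0042,.075],.041),("collar",[.4336,-.0042,.079],.0335)):
    x,s=circ(im,"wrist",c,r,st);print(n,x.round(4),s)
E
```

```text
time: 19.65
position: [0.4337, -0.0034, 0.2802]
tcp_rot: [0.675, 3.067, 0.0]
contact_force: [-0.8, -0.3, -0.2]
width: 0.0595
finger_force: 0.0
ring [ 0.4332 -0.0037  0.0754] 229.9585723876953
collar [ 0.4328 -0.0025  0.0795] 167.24766540527344
```

View pics/z.png

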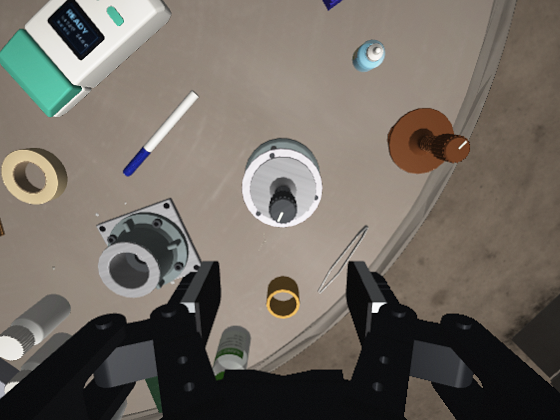

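The gauge stands upright in its ring with the collar concentric at (282,188), and the gripper is clear.

```bash
python3 -c "
from rig import ticket; print(ticket.hand_in())"
```

```text
the job is handed in; nothing more can be done
None
```

The bearing seat was gauged (shoulder felt about 38–39 mm down, about 13 N on the foot), the plungers locked, and the gauge set back upright in its stand; handed in at about 20 s. I did not measure the plunger span after locking, and no verdict came back.

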